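# Put the microscope objectives back into their own wells

## Robot

A 6-joint arm with a two-finger parallel gripper is mounted at the origin on a cart in front of the work surface, level with it; the furniture and walls round the work are solid. World frame = base frame: x ahead of the robot, y to its left, z up, the work surface at z = 0. Lengths are in m, angles in rad, forces in N, time in s.
With the tool pointing down it reaches from about 0.3 to 0.75 m from the base axis. Payload 8.5 kg.
Tool frame: the origin (TCP) lies midway between the tips of the shut fingers; the grasp point (between the pads) lies 19 mm behind it; z points along the fingers, y is the direction in which the jaws open and shut (so a half turn about z gives the same grasp; the last joint's range is limited). The gripper opens to 85 mm and grips with 20 to 120 N. Pads are 22 mm wide; open, the fingers measure 114 mm over their backs; the gripper's body (76 mm by 85 mm) begins 54 mm behind the grasp point. The pads swing forward as they close: fully open they stand 13 mm farther back than shut.
Start: joints at [0.982, 0.381, 1.297, -0, 1.464, -0.215], TCP at [0.201, 0.512, 0.231] pointing down, gripper open.
Joint ranges: [-3.11, 3.11], [-0.89, 2.33], [0.22, 2.48], [-1.42, 4.56], [0.17, 2.85], [-2.88, 2.88]. Speed limits (rad/s): [2.39, 2.39, 3.14, 3.14, 3.14, 3.14].

## Interface

Orientations are given as a 3x3 rotation matrix whose columns are the frame's x, y, z axes.
In Python, from rig import read_state, vision, r gives the robot as it stands.
- The arm moves only by the tool play_rows, never from a script. Its argument "targets" is a list of rows, each a list of 5 numbers: the shift along the tool's x, y, z in cm, then the turn about the tool's z in degrees, then the closure, from -1 (fully open) to 1 (shut), so that 0 is half open. A call has 1 to 20 rows; each row shifts and turns the pose as measured when the row begins, along the tool's axes as they then stand; what a row does not reach is not made up. A row lasts 1/10 s, in which the tool goes at most 50 mm and 8.59 degrees, less where a joint would pass 70% of its speed; a pose out of reach is approached as far as the arm can. A call with a gripper value outside its range is refused whole. The fingers move at their own pace and stop on an object; "newtons" is the grip in N (left out, the last holds). Time passes only in rows, so rows that do not move let the fingers close. It gives the time, the measured TCP pose, the force and the opening at its end, in the units of the state.
- read_state(): the state, without advancing time (a new reading comes with each control period).
- vision.grab_frame(name): name is "side" or "top" or "wrist"; returns the picture (384x512x3 uint8, red, green, blue); there is no depth.
- vision.camera_model(name): a dict with "fx", "fy", "cx", "cy" (pixels), "pose" (4x4, takes a point from camera to world coordinates). Camera axes: x right, y up, looking along -z (the intrinsics and any distortion apply to the point x, -y, -z); pixel columns grow to the right and rows downward; lengths in m; the calibration is good to about 2 mm. A picture is of the moment at which its call begins: read the wrist's pose just before it. camera_model takes no time and is no camera call; for the wrist camera it gives the pose at the moment of the call.
- r.finish_job(): hands the job in, once; it reports no verdict.
The state is a dict: "time_s": time; "q": joint angles; "joint_velocities": joint speeds; "joint_efforts": joint torques, N m; "position": TCP position; "eef_rot": TCP orientation; "contact_force": force on the tool from outside, world axes, zero at the start; "wrist_torque": the same for the moment, N m; "width": opening from 0.0 (shut) to 1.0 (fully open).
Only numpy, scipy, OpenCV 4.12 (cv2) and the standard library are available. Lean on these libraries where they do the work, as an engineer would, in place of code of your own. Each camera call takes 0.05 s, during which the arm holds its last target. There are 200 camera calls.

## Task

The four microscope objectives stand in the wrong wells of the round wooden stand. Rearrange them so that each stands upright and fully seated in the well whose rim has the colour of the objective's own ring; the black spare well is free for parking one meanwhile. Do not tip an objective over, and leave the bubble level in the middle where it lies.

Things in the scene. Friction and masses are not known exactly. Their poses are not given: they have to be found in the camera images.
- objective_red: Microscope objective, off-white barrel with a broad red ring round its shoulder, the shortest. A solid upright barrel 34 mm tall, about 0.09 kg, standing on its thread in a well of another colour. Origin at the centre of its underside, z up along its axis. The foot is 19 mm across and widens to 25 mm at 6 mm height; the barrel stays 25 mm across up to 20 mm height (grip it there), then narrows to 22 mm at 26 mm and 12 mm at the top.
- objective_yellow: Microscope objective, off-white barrel with a broad yellow ring round its shoulder. A solid upright barrel 45 mm tall, about 0.09 kg, standing on its thread in a well of another colour. Origin at the centre of its underside, z up along its axis. The foot is 19 mm across and widens to 25 mm at 6 mm height; the barrel stays 25 mm across up to 27 mm height (grip it there), then narrows to 22 mm at 35 mm and 12 mm at the top.
- objective_green: Microscope objective, off-white barrel with a broad green ring round its shoulder. A solid upright barrel 48 mm tall, about 0.09 kg, standing on its thread in a well of another colour. Origin at the centre of its underside, z up along its axis. The foot is 19 mm across and widens to 25 mm at 6 mm height; the barrel stays 25 mm across up to 28 mm height (grip it there), then narrows to 22 mm at 37 mm and 12 mm at the top.
- objective_blue: Microscope objective, off-white barrel with a broad blue ring round its shoulder, the tallest. A solid upright barrel 51 mm tall, about 0.09 kg, standing on its thread in a well of another colour. Origin at the centre of its underside, z up along its axis. The foot is 19 mm across and widens to 25 mm at 6 mm height; the barrel stays 25 mm across up to 30 mm height (grip it there), then narrows to 22 mm at 40 mm and 12 mm at the top.
- well_red: One of five equal round wells fixed on a wooden stand that does not move; its rim is red. 49 mm across; flat floor 34 mm across, sides flaring to 40 mm at the rim. Origin: centre of its underside, z up. Floor 3 mm, rim 8 mm above the origin: a seated objective's origin is 3 mm above the well's. The wells stand in any order evenly in a circle of 62 mm radius, 73 mm apart.
- well_yellow: One of five equal round wells fixed on a wooden stand that does not move; its rim is yellow. 49 mm across; flat floor 34 mm across, sides flaring to 40 mm at the rim. Origin: centre of its underside, z up. Floor 3 mm, rim 8 mm above the origin: a seated objective's origin is 3 mm above the well's. The wells stand in any order evenly in a circle of 62 mm radius, 73 mm apart.
- well_green: One of five equal round wells fixed on a wooden stand that does not move; its rim is green. 49 mm across; flat floor 34 mm across, sides flaring to 40 mm at the rim. Origin: centre of its underside, z up. Floor 3 mm, rim 8 mm above the origin: a seated objective's origin is 3 mm above the well's. The wells stand in any order evenly in a circle of 62 mm radius, 73 mm apart.
- well_blue: One of five equal round wells fixed on a wooden stand that does not move; its rim is blue. 49 mm across; flat floor 34 mm across, sides flaring to 40 mm at the rim. Origin: centre of its underside, z up. Floor 3 mm, rim 8 mm above the origin: a seated objective's origin is 3 mm above the well's. The wells stand in any order evenly in a circle of 62 mm radius, 73 mm apart.
- well_spare: One of five equal round wells fixed on a wooden stand that does not move; its rim is black: the unmarked spare well, empty at the start. 49 mm across; flat floor 34 mm across, sides flaring to 40 mm at the rim. Origin: centre of its underside, z up. Floor 3 mm, rim 8 mm above the origin: a seated objective's origin is 3 mm above the well's. The wells stand in any order evenly in a circle of 62 mm radius, 73 mm apart.
- bubble_level: Round bubble level, cream ring with a yellow-green top, 36 mm across and 10 mm high, lying loose in the middle of the stand, between the wells (within 5 mm of the centre of their circle). Origin at the centre of its underside, z up. To be left where it lies. (To the right of the stand, tall balances reach 0.5 m high; come to the work from the front.)

How it is judged:
By the outcome, as a careful person would: the job done as asked, in the order asked, and still so for the second after the job is handed in, with the robot touching nothing.
It also fails if it takes over 120 s, if anything falls off the work surface, if the arm or the gripper's body presses on something with over 40 N, if the wrist force passes 120 N, or if a joint passes its speed limit or range.

## Working session

There is one attempt and no reset: what is moved stays moved. The work goes in short steps, Python scripts to look and compute and a tool call to move; the robot and the scene stay as the last step left them, time stands still between calls to the robot, and variables do not carry over. Pictures are saved under pics/ and viewed, about 12 in all and at most 16, crops included, and the job is handed in when it is done.

Besides the shell and the picture viewer there is one more tool, called as name(argument=value, ...), one argument or row to a line, values as JSON. play_rows: Moves the arm, as the interface text tells. Its arguments: {"type":"object","properties":{"targets":{"type":"array","items":{"type":"array","items":{"type":"number"}}},"newtons":{"type":"number"}},"required":["targets"]}

```bash
mkdir -p pics; python3 - <<'E'
from rig import read_state, vision, r
import cv2, numpy as np
s=read_state(); print(s['time_s'],s['position'],s['eef_rot'],s['width'])
for n in ("top","side","wrist"):
    m=vision.camera_model(n); print(n,{k:np.round(v,4).tolist() for k,v in m.items()})
    cv2.imwrite(f'pics/{n}0.png',cv2.cvtColor(vision.grab_frame(n),cv2.COLOR_RGB2BGR))
E
```

```text
0.0 [0.20064017 0.51176745 0.23070126] [[-9.30943591e-01  3.65161978e-01 -8.71546699e-04]
 [ 3.65162838e-01  9.30942850e-01 -1.22958945e-03]
 [ 3.62360853e-04 -1.46293488e-03 -9.99998864e-01]] 0.9981840676034345
top {'fx': 406.7529, 'fy': 406.7529, 'cx': 263.2792, 'cy': 190.1426, 'pose': [[0.0124, 0.9869, -0.1607, 0.4339], [-0.9999, 0.0141, 0.0099, 0.1276], [0.012, 0.1605, 0.987, 0.9084], [0.0, 0.0, 0.0, 1.0]]}
side {'fx': 468.4579, 'fy': 468.4579, 'cx': 253.291, 'cy': 192.3795, 'pose': [[0.1812, 0.6791, -0.7113, -0.0213], [-0.9834, 0.1192, -0.1368, 0.0176], [-0.0081, 0.7243, 0.6894, 0.6392], [0.0, 0.0, 0.0, 1.0]]}
wrist {'fx': 330.352, 'fy': 330.352, 'cx': 262.8254, 'cy': 192.7824, 'pose': [[0.3673, -0.8819, -0.2956, 0.1233], [0.9301, 0.3478, 0.1183, 0.5422], [-0.0015, -0.3184, 0.948, 0.3728], [0.0, 0.0, 0.0, 1.0]]}
```

View pics/top0.png

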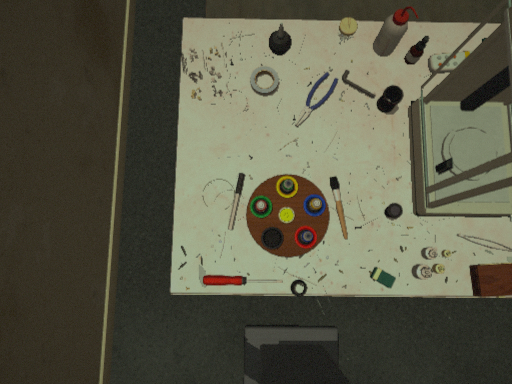

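View pics/side0.png

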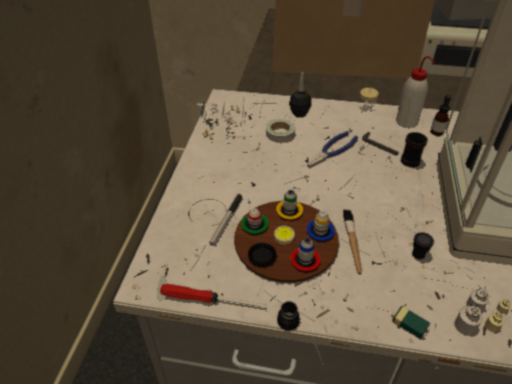

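```bash
python3 - <<'E'
import cv2
a=cv2.imread('pics/top0.png')[165:265,235:340]; b=cv2.imread('pics/side0.png')[180:285,228:345]
cv2.imwrite('pics/topc.png',cv2.resize(a,None,fx=6,fy=6,interpolation=cv2.INTER_CUBIC)[:600])
cv2.imwrite('pics/sidec.png',cv2.resize(b,None,fx=5.5,fy=5.5,interpolation=cv2.INTER_CUBIC)[:600])
E
```

```text
(no output)
```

View pics/topc.png

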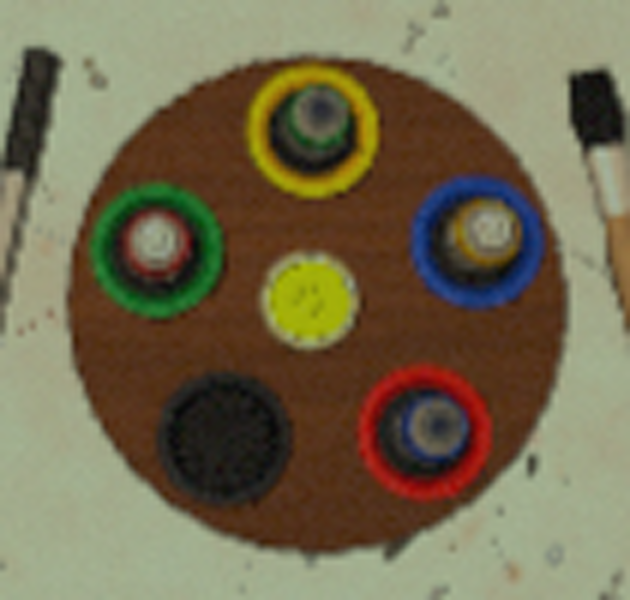

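View pics/sidec.png

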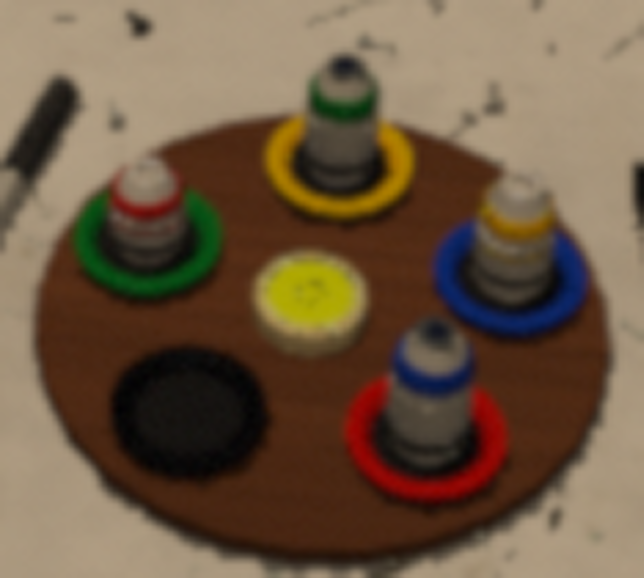

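View pics/wrist0.png

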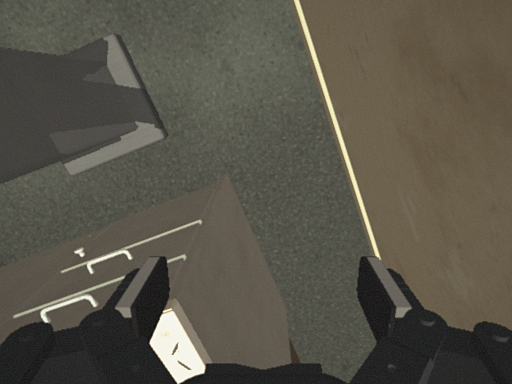

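```bash
cat > h.py <<'E'
import numpy as np, json
from rig import read_state, vision, r
from scipy.optimize import least_squares
def proj(m,P):
    T=np.array(m['pose']); p=(np.atleast_2d(P)-T[:3,3])@T[:3,:3]
    return np.c_[m['cx']+m['fx']*p[:,0]/-p[:,2], m['cy']-m['fy']*p[:,1]/-p[:,2]]
def ray(m,uv,z):
    T=np.array(m['pose']); uv=np.atleast_2d(uv)
    d=np.c_[(uv[:,0]-m['cx'])/m['fx'],-(uv[:,1]-m['cy'])/m['fy'],-np.ones(len(uv))]@T[:3,:3].T
    return (T[:3,3]+d*((z-T[2,3])/d[:,2])[:,None])[:,:2]
E
python3 - <<'E'
from h import *
mt,ms=vision.camera_model('top'),vision.camera_model('side')
N=['yellow','blue','red','spare','green']
t=np.array([(313,131),(478,242),(425,432),(225,438),(157,250)])/6+[235,165]-.4
s=np.array([(340,162),(511,272),(427,437),(189,413),(149,241)])/5.5+[228,180]-.4
def W(p,z): a=p[2]-np.arange(5)*2*np.pi/5; return np.c_[p[0]+.062*np.cos(a),p[1]+.062*np.sin(a),np.full(5,z)]
def go(f,lab):
    o=least_squares(f,[.45,.1,0,.02,]); print(lab,np.round(o.x,4),'rms px',np.sqrt(np.mean(o.fun**2))); return o.x
ft=lambda p:(proj(mt,W(p,p[3]))-t).ravel(); fs=lambda p:(proj(ms,W(p,p[3]))-s).ravel()
go(ft,'top');go(fs,'side');p=go(lambda p:np.r_[ft(p),fs(p)],'both')
w=W(p,p[3]); print(dict(zip(N,np.round(w,4).tolist())))
print('level',ray(mt,np.array([[310,301]])/6+[235,165]-.4,p[3]))
O=['red','green','yellow','blue'];L=[.034,.045+.003,.045,.051]
tt=np.array([(155,240),(322,110),(490,229),(436,425)])/6+[235,165]-.4
ss=np.array([(150,160),(345,66),(522,181),(436,330)])/5.5+[228,180]-.4
for i,(n,k) in enumerate(zip(O,[4,0,1,2])):
    z=p[3]-.005+L[i]
    a=ray(mt,tt[i],z)[0];b=ray(ms,ss[i],z)[0]
    print(n,'top',a.round(4),'side',b.round(4),'off mm',((a-w[k,:2])*1e3).round(1),((b-w[k,:2])*1e3).round(1))
E
```

```text
top [0.526  0.0639 0.041  0.0178] rms px 0.0513277422976115
side [0.5231 0.0643 0.0443 0.0196] rms px 0.23753838343349515
both [0.5261 0.0643 0.0428 0.0163] rms px 0.23314147108080147
{'yellow': [0.588, 0.0669, 0.0163], 'blue': [0.5477, 0.0062, 0.0163], 'red': [0.4775, 0.0257, 0.0163], 'spare': [0.4744, 0.0985, 0.0163], 'green': [0.5427, 0.124, 0.0163]}
level [[0.52492201 0.06738042]]
red top [0.543  0.1247] side [0.5506 0.1251] off mm [0.3 0.7] [7.9 1.1]
green top [0.5884 0.0663] side [0.5904 0.0675] off mm [ 0.4 -0.6] [2.4 0.6]
yellow top [0.5472 0.0067] side [0.5512 0.0066] off mm [-0.5  0.5] [3.4 0.5]
blue top [0.4778 0.0268] side [0.4801 0.0269] off mm [0.3 1.1] [2.6 1.2]
```

play_rows(
  targets=[
    [0,0,0,-7.1,0],
    [0,0,0,-7.1,0],
    [0,0,0,-7.1,0],
    [-2,-3.4,0,0,0],
    [-2,-3.4,0,0,0],
    [-2,-3.4,0,0,0],
    [-2,-3.4,0,0,0],
    [-2,-3.4,0,0,0],
    [-2,-3.4,0,0,0],
    [-2,-3.4,0,0,0],
    [-2,-3.4,0,0,0],
    [-2,-3.4,0,0,0],
    [-2,-3.4,0,0,0],
    [-2,-3.4,0,0,0],
    [-2,-3.4,0,0,0],
    [0,0,0,0,0],
  ],
  newtons=40,
)

```text
time_s: 1.75
position: [0.4539, 0.091, 0.228]
eef_rot: [[-1.0, -0.018, -0.005], [-0.018, 1.0, -0.004], [0.005, -0.004, -1.0]]
contact_force: [0.7, -0.2, 0.3]
width: 0.501
```

play_rows(
  targets=[
    [-1.2,-3.2,2,1,0],
    [-1.2,-3.2,2,0,0],
    [0,0,2,0,0],
    [0,0,2,0,0],
    [0,0,0,0,0],
  ],
)

```text
time_s: 2.25
position: [0.4785, 0.0253, 0.1455]
eef_rot: [[-1.0, 0.002, -0.004], [0.002, 1.0, -0.003], [0.004, -0.003, -1.0]]
contact_force: [0.1, 0.2, 0.3]
width: 0.502
```

```bash
cat >> h.py <<'E'
import cv2
def snap(n,f,box=None,k=1):
    s=read_state(); m=vision.camera_model(n); a=vision.grab_frame(n)[:,:,::-1]
    if box: a=cv2.resize(a[box[1]:box[3],box[0]:box[2]],None,fx=k,fy=k,interpolation=cv2.INTER_CUBIC)
    cv2.imwrite('pics/'+f,a); return s,m
E
python3 - <<'E'
from h import *
s,m=snap('wrist','w1.png'); print(s['position'],s['eef_rot'].round(4).tolist(),np.array(m['pose']).round(4).tolist())
for n,P in dict(blue_top=(.4778,.0268,.063),redwell=(.4775,.0257,.017),tcp=s['position']).items(): print(n,proj(m,P))
E
```

```text
[0.47845692 0.02534275 0.14549243] [[-1.0, 0.0016, -0.0043], [0.0016, 1.0, -0.0032], [0.0043, -0.0032, -1.0]] [[0.0039, -0.9493, -0.3144, 0.3959], [1.0, 0.0026, 0.0046, 0.0263], [-0.0036, -0.3145, 0.9493, 0.2878], [0.0, 0.0, 0.0, 1.0]]
blue_top [[265.07581811 202.55640654]]
redwell [[263.63328927 183.82096268]]
tcp [[262.58292627 261.77947613]]
```

View pics/w1.png

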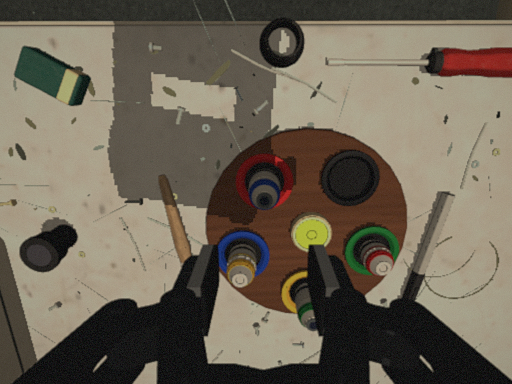

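play_rows(
  targets=[
    [0.1,0,3,0,0],
    [0,0,3,0,0],
    [0,0,2,0,0],
    [0,0,1.5,0,0],
    [0,0,1,0,0],
    [0,0,0.8,0,0],
    [0,0,0,0,0],
  ],
)

```text
time_s: 3.0
position: [0.4829, 0.0276, 0.0379]
eef_rot: [[-1.0, -0.004, 0.013], [-0.004, 1.0, -0.006], [-0.013, -0.006, -1.0]]
contact_force: [-0.1, 0.4, -0.3]
width: 0.502
```

```bash
python3 - <<'E'
from h import *
snap('side','s1.png',(210,150,370,270),5)
E
```

```text
(no output)
```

View pics/s1.png

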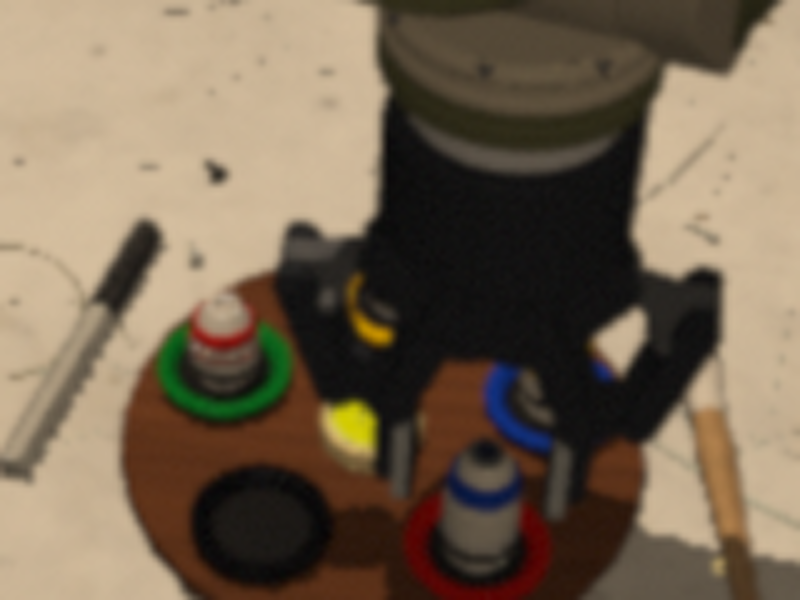

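play_rows(
  targets=[
    [0.6,-0.15,0.3,0,0],
    [0.1,0,0.3,0,0],
    [0,0,0.2,0,0],
    [0,0,0,0,0],
  ],
)

```text
time_s: 3.45
position: [0.4765, 0.0258, 0.0315]
eef_rot: [[-1.0, -0.004, 0.017], [-0.004, 1.0, -0.007], [-0.017, -0.007, -1.0]]
contact_force: [-0.2, -0.6, 0.7]
width: 0.501
```

play_rows(
  targets=[
    [0,0,0.4,0,0],
    [0,0,0.4,0,0],
    [0,0,0.15,0,0],
    [0,0,0,0,0],
  ],
)

```text
time_s: 3.85
position: [0.4769, 0.0256, 0.0213]
eef_rot: [[-1.0, -0.003, 0.017], [-0.004, 1.0, -0.007], [-0.017, -0.007, -1.0]]
contact_force: [-0.5, -0.2, 0.3]
width: 0.498
```

Now close.

play_rows(
  targets=[
    [0,0,0,0,0.3],
    [0,0,0,0,0.5],
    [0,0,0,0,0.8],
    [0,0,0,0,0.8],
    [0,0,0,0,0.8],
    [0,0,0,0,0.8],
  ],
  newtons=40,
)

```text
time_s: 4.45
position: [0.4769, 0.0257, 0.0214]
eef_rot: [[-1.0, -0.004, 0.017], [-0.004, 1.0, -0.007], [-0.017, -0.007, -1.0]]
contact_force: [0.4, -1.0, -1.1]
width: 0.281
```

play_rows(
  targets=[
    [0,0,-0.5,0,0.8],
    [0,0,-1,0,0.8],
    [0,0,-2,0,0.8],
    [0,0,-2,0,0.8],
    [0,0,0,0,0.8],
  ],
)

```text
time_s: 4.95
position: [0.4758, 0.0261, 0.0802]
eef_rot: [[-1.0, -0.004, 0.017], [-0.004, 1.0, -0.007], [-0.017, -0.007, -1.0]]
contact_force: [1.3, -0.5, -1.8]
width: 0.278
```

```bash
python3 - <<'E'
from h import *
snap('side','s2.png',(210,130,370,280),4)
E
```

```text
(no output)
```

View pics/s2.png

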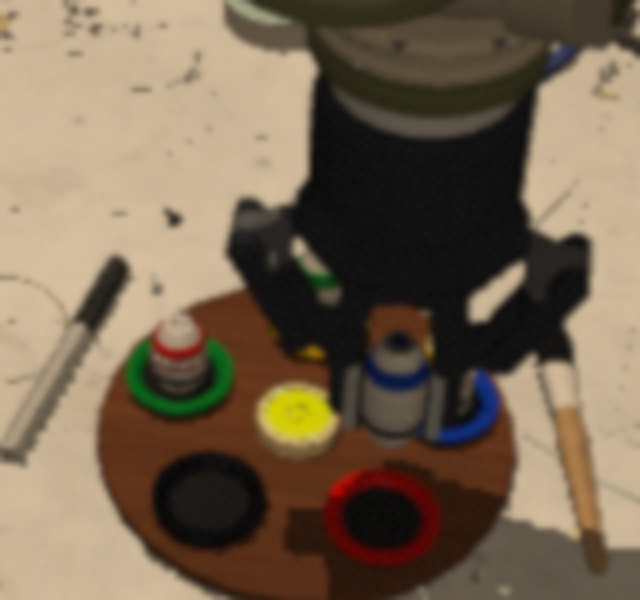

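play_rows(
  targets=[
    [0,2.4,0,0,0.8],
    [0,2.4,0,0,0.8],
    [0.2,2.4,0,0,0.8],
    [0,0,2,0,0.8],
    [0,0,1.5,0,0.8],
    [0,0,0,0,0.8],
  ],
)

```text
time_s: 5.6
position: [0.4718, 0.1006, 0.0397]
eef_rot: [[-1.0, -0.003, 0.012], [-0.003, 1.0, -0.006], [-0.012, -0.006, -1.0]]
contact_force: [-0.2, 0.2, -0.4]
width: 0.281
```

play_rows(
  targets=[
    [-0.2,-0.2,0.5,0,0.8],
    [0,0,0.5,0,0.8],
    [0,0,0.4,0,0.8],
    [0,0,0.15,0,0.8],
    [0,0,0,0,0.8],
  ],
)

```text
time_s: 6.1
position: [0.4746, 0.0977, 0.0235]
eef_rot: [[-1.0, -0.001, 0.012], [-0.002, 1.0, -0.006], [-0.012, -0.006, -1.0]]
contact_force: [0.3, -0.1, -0.9]
width: 0.277
```

play_rows(
  targets=[
    [0,0,0.1,0,0.8],
    [0,0,0.1,0,0.8],
    [0,0,0,0,0.8],
  ],
)

```text
time_s: 6.4
position: [0.4749, 0.0976, 0.0219]
eef_rot: [[-1.0, -0.001, 0.013], [-0.001, 1.0, -0.006], [-0.013, -0.006, -1.0]]
contact_force: [0.6, -0.2, -0.3]
width: 0.283
```

play_rows(
  targets=[
    [0,0,0.05,0,0.5],
    [0,0,0,0,0.3],
    [0,0,0,0,0],
    [0,0,0,0,0],
    [0,0,0,0,0],
    [0,0,-1,0,0],
    [0,0,-2,0,0],
    [0,0,-3,0,0],
    [0,0,-2,0,0],
    [-2.2,0.9,0,0,0],
    [-2.2,0.9,0,0,0],
    [-2.4,0.8,0,0,0],
    [0,0,0,0,0],
  ],
)

```text
time_s: 7.7
position: [0.5438, 0.1252, 0.112]
eef_rot: [[-1.0, -0.001, 0.018], [-0.001, 1.0, -0.006], [-0.018, -0.006, -1.0]]
contact_force: [-0.2, -0.0, -0.3]
width: 0.5
```

```bash
python3 - <<'E'
from h import *
s,m=snap('wrist','w2.png')
for n,P in dict(red_top=(.543,.1245,.046),greenwell=(.5427,.124,.017),blue_top=(.4749,.0976,.063),spare=(.4744,.0985,.017)).items(): print(n,proj(m,P))
E
```

```text
red_top [[262.27947912 208.70225735]]
greenwell [[261.93055614 193.74643314]]
blue_top [[213.58599978 107.25909411]]
spare [[224.67345706 100.37853501]]
```

View pics/w2.png

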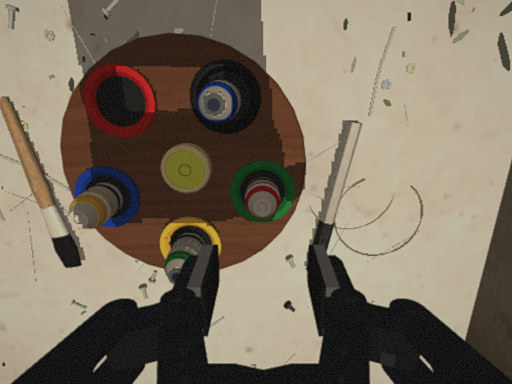

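play_rows(
  targets=[
    [0.3,-0.1,1.5,0,0],
    [0.1,0,2,0,0],
    [0,0,2,0,0],
    [0,0,1,0,0],
    [0,0,0.5,0,0],
    [0,0,0,0,0],
  ],
)

```text
time_s: 8.35
position: [0.5354, 0.1225, 0.0424]
eef_rot: [[-1.0, -0.001, 0.016], [-0.001, 1.0, -0.007], [-0.016, -0.007, -1.0]]
contact_force: [0.5, 0.3, 0.4]
width: 0.5
```

play_rows(
  targets=[
    [-0.5,0.2,0.4,0,0],
    [0,0,0.5,0,0],
    [0,0,0.5,0,0],
    [0,0,0.3,0,0],
    [0,0,0.1,0,0],
    [0,0,0,0,0],
  ],
)

```text
time_s: 8.95
position: [0.5421, 0.1246, 0.025]
eef_rot: [[-1.0, -0.001, 0.019], [-0.001, 1.0, -0.007], [-0.019, -0.007, -1.0]]
contact_force: [0.2, -0.4, -0.4]
width: 0.499
```

play_rows(
  targets=[
    [0,0,0.2,0,0],
    [0,0,0.15,0,0],
    [0,0,0.05,0,0],
    [0,0,0,0,0.3],
    [0,0,0,0,0.5],
    [0,0,0,0,0.8],
    [0,0,0,0,0.8],
    [0,0,0,0,0.8],
    [0,0,0,0,0.8],
  ],
  newtons=40,
)

```text
time_s: 9.85
position: [0.5423, 0.1246, 0.0211]
eef_rot: [[-1.0, -0.001, 0.02], [-0.001, 1.0, -0.007], [-0.02, -0.007, -1.0]]
contact_force: [0.1, 0.2, 0.7]
width: 0.273
```

play_rows(
  targets=[
    [0,0,-0.5,0,0.8],
    [0,0,-1,0,0.8],
    [0,0,-2,0,0.8],
    [0,0,-3,0,0.8],
    [0,0,-3,0,0.8],
    [0,0,0,0,0.8],
  ],
)

```text
time_s: 10.45
position: [0.5401, 0.1252, 0.1221]
eef_rot: [[-1.0, -0.001, 0.019], [-0.001, 1.0, -0.007], [-0.019, -0.007, -1.0]]
contact_force: [-0.2, -0.1, -0.6]
width: 0.273
```

```bash
python3 - <<'E'
from h import *
snap('side','s3.png',(210,130,370,280),4)
E
```

```text
(no output)
```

View pics/s3.png

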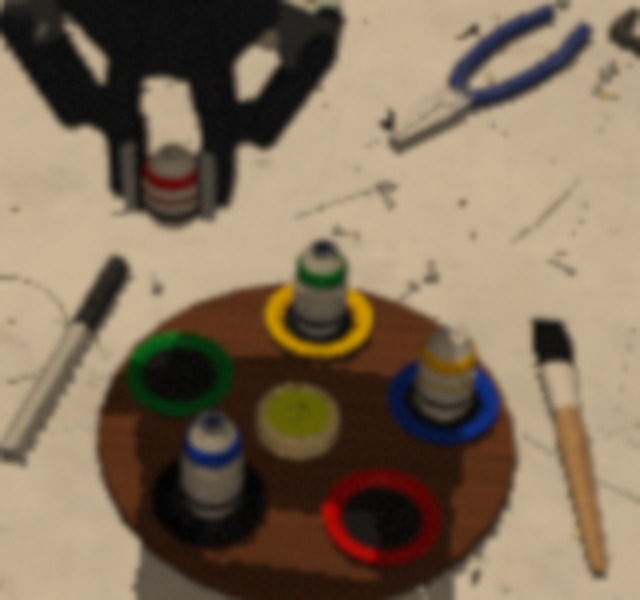

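play_rows(
  targets=[
    [1.6,-2.5,0,0,0.8],
    [1.6,-2.5,0,0,0.8],
    [1.6,-2.5,0,0,0.8],
    [1.5,-2.4,0,0,0.8],
    [0,0,0,7.5,0.8],
    [0,0,0,7.5,0.8],
    [0,0,0,7.5,0.8],
    [0,0,0,7.5,0.8],
    [0,0,0,0,0.8],
  ],
)

```text
time_s: 11.4
position: [0.4688, 0.023, 0.1137]
eef_rot: [[-0.857, 0.515, 0.003], [0.515, 0.857, -0.004], [-0.005, -0.002, -1.0]]
contact_force: [0.2, -0.1, -0.3]
width: 0.273
```

play_rows(
  targets=[
    [-0.5,0.6,2,0,0.8],
    [0,0,2,0,0.8],
    [0,0,2,0,0.8],
    [0,0,1,0,0.8],
    [0,0,0.5,0,0.8],
    [0,0,0,0,0.8],
  ],
)

```text
time_s: 12.0
position: [0.4756, 0.0256, 0.0348]
eef_rot: [[-0.866, 0.499, 0.0], [0.499, 0.866, -0.004], [-0.002, -0.003, -1.0]]
contact_force: [-1.0, -1.0, -0.4]
width: 0.274
```

play_rows(
  targets=[
    [-0.1,0.1,0.4,0,0.8],
    [0,0,0.4,0,0.8],
    [0,0,0.3,0,0.8],
    [0,0,0.15,0,0.8],
    [0,0,0,0,0.8],
  ],
)

```text
time_s: 12.5
position: [0.4782, 0.0258, 0.0231]
eef_rot: [[-0.867, 0.498, 0.004], [0.498, 0.867, -0.004], [-0.006, -0.002, -1.0]]
contact_force: [-0.8, -0.7, -1.0]
width: 0.277
```

play_rows(
  targets=[
    [0,0,0.1,0,0.8],
    [0,0,0.1,0,0.8],
    [0,0,0.05,0,0.8],
    [0,0,0,0,0.8],
  ],
)

```text
time_s: 12.9
position: [0.4784, 0.0258, 0.0212]
eef_rot: [[-0.867, 0.498, 0.005], [0.498, 0.867, -0.005], [-0.007, -0.001, -1.0]]
contact_force: [-1.0, 0.2, -0.6]
width: 0.278
```

play_rows(
  targets=[
    [0,0,0,0,0.5],
    [0,0,0,0,0.3],
    [0,0,0,0,0],
    [0,0,0,0,0],
    [0,0,0,0,0],
    [0,0,-1,0,0],
    [0,0,-2,0,0],
    [0,0,-3,0,0],
    [0,0,-3,0,0],
    [0,0,0,-7.5,0],
    [0,0,0,-7.5,0],
    [0,0,0,-7.5,0],
    [0,0,0,-7.5,0],
    [-2.7,1,0,0,0],
    [-2.7,1,0,0,0],
    [-2.7,1,0,0,0],
    [-2.7,1,0,0,0],
    [0,0,0,0,0],
  ],
)

```text
time_s: 14.7
position: [0.5882, 0.0704, 0.1258]
eef_rot: [[-1.0, -0.024, 0.012], [-0.024, 1.0, -0.006], [-0.012, -0.006, -1.0]]
contact_force: [-0.4, -0.2, -0.3]
width: 0.5
```

play_rows(
  targets=[
    [0,-0.35,1,1.4,0],
    [0,0,1.5,0,0],
    [0,0,1.5,0,0],
    [0,0,0,0,0],
  ],
)

```text
time_s: 15.1
position: [0.5862, 0.0654, 0.0846]
eef_rot: [[-1.0, 0.005, 0.011], [0.005, 1.0, -0.006], [-0.011, -0.006, -1.0]]
contact_force: [0.0, -1.2, 0.3]
width: 0.5
```

```bash
python3 - <<'E'
from h import *
s,m=snap('wrist','w3.png'); print(s['position'])
for n,P in dict(green_top=(.5884,.0665,.060),yellowwell=(.588,.0669,.017),red_top=(.4775,.0257,.046),redwell=(.4775,.0257,.017)).items(): print(n,proj(m,P))
E
```

```text
[0.58619593 0.06535142 0.0845562 ]
green_top [[265.04411267 242.12925174]]
yellowwell [[265.63284975 211.99425739]]
red_top [[180.67321501  26.71759738]]
redwell [[192.87139983  34.08915142]]
```

View pics/w3.png

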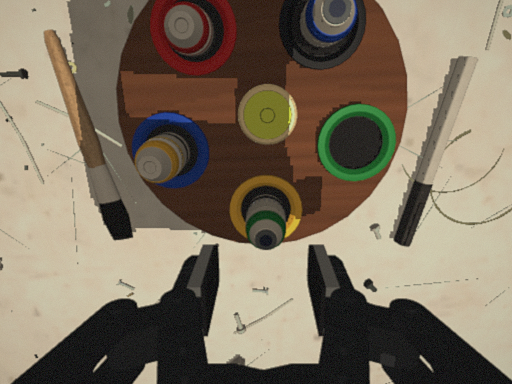

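play_rows(
  targets=[
    [-0.1,0.1,1,0,0],
    [0,0,1.5,0,0],
    [0,0,1,0,0],
    [0,0,0.7,0,0],
    [0,0,0,0,0],
  ],
)

```text
time_s: 15.65
position: [0.5885, 0.0653, 0.0434]
eef_rot: [[-1.0, 0.007, 0.016], [0.007, 1.0, -0.007], [-0.016, -0.007, -1.0]]
contact_force: [-0.0, -0.2, 1.0]
width: 0.501
```

play_rows(
  targets=[
    [0.1,0.1,0.5,0,0],
    [0,0,0.5,0,0],
    [0,0,0.5,0,0],
    [0,0,0.3,0,0],
    [0,0,0.2,0,0],
    [0,0,0.1,0,0],
    [0,0,0,0,0],
  ],
)

```text
time_s: 16.35
position: [0.5885, 0.0663, 0.0217]
eef_rot: [[-1.0, 0.007, 0.018], [0.007, 1.0, -0.007], [-0.018, -0.007, -1.0]]
contact_force: [0.7, -0.9, -0.2]
width: 0.497
```

play_rows(
  targets=[
    [0,0,0,0,0.3],
    [0,0,0,0,0.5],
    [0,0,0,0,0.8],
    [0,0,0,0,0.8],
    [0,0,0,0,0.8],
    [0,0,0,0,0.8],
    [0,0,-0.5,0,0.8],
    [0,0,-1,0,0.8],
    [0,0,-2,0,0.8],
    [0,0,-2,0,0.8],
    [0,0,0,0,0.8],
    [1.5,1.9,0,0,0.8],
    [1.5,1.9,0,0,0.8],
    [1.5,1.9,0,0,0.8],
    [0,0,0,0,0.8],
  ],
  newtons=40,
)

```text
time_s: 17.85
position: [0.5414, 0.1251, 0.0791]
eef_rot: [[-1.0, 0.009, 0.02], [0.009, 1.0, -0.007], [-0.02, -0.007, -1.0]]
contact_force: [0.9, -0.0, -0.8]
width: 0.283
```

play_rows(
  targets=[
    [-0.1,-0.15,1.5,0,0.8],
    [0,0,1.5,0,0.8],
    [0,0,1,0,0.8],
    [0,0,0.4,0,0.8],
    [0,0,0,0,0.8],
  ],
)

```text
time_s: 18.35
position: [0.5442, 0.1224, 0.0329]
eef_rot: [[-1.0, 0.009, 0.021], [0.008, 1.0, -0.008], [-0.021, -0.007, -1.0]]
contact_force: [0.2, -0.1, -1.4]
width: 0.281
```

play_rows(
  targets=[
    [0.1,0.1,0.4,0,0.8],
    [0,0,0.3,0,0.8],
    [0,0,0.2,0,0.8],
    [0,0,0.1,0,0.8],
    [0,0,0,0,0.8],
  ],
)

```text
time_s: 18.85
position: [0.5443, 0.1232, 0.0233]
eef_rot: [[-1.0, 0.009, 0.023], [0.009, 1.0, -0.008], [-0.023, -0.007, -1.0]]
contact_force: [-0.2, 0.4, -1.5]
width: 0.276
```

play_rows(
  targets=[
    [0,0,0.1,0,0.8],
    [0,0,0.1,0,0.8],
    [0,0,0,0,0.8],
  ],
)

```text
time_s: 19.15
position: [0.5446, 0.1232, 0.0222]
eef_rot: [[-1.0, 0.009, 0.024], [0.009, 1.0, -0.008], [-0.024, -0.007, -1.0]]
contact_force: [-0.2, 0.8, -1.4]
width: 0.28
```

play_rows(
  targets=[
    [0,0,0.07,0,0.8],
    [0,0,0,0,0.5],
    [0,0,0,0,0.3],
    [0,0,0,0,0],
    [0,0,0,0,0],
    [0,0,0,0,0],
    [0,0,-1,0,0],
    [0,0,-2,0,0],
    [0,0,-3,0,0],
    [0,0,-3,0,0],
    [0,-2.9,0,0,0],
    [0,-2.9,0,0,0],
    [0,-2.9,0,0,0],
    [0,-2.9,0,0,0],
    [0,0,0,0,0],
  ],
)

```text
time_s: 20.65
position: [0.5422, 0.0048, 0.1229]
eef_rot: [[-0.999, 0.006, 0.031], [0.005, 1.0, -0.009], [-0.031, -0.009, -0.999]]
contact_force: [0.3, 0.5, 0.3]
width: 0.498
```

play_rows(
  targets=[
    [-0.3,0.15,1.5,0,0],
    [0,0,2,0,0],
    [0,0,2,0,0],
    [0,0,1.5,0,0],
    [0,0,0.5,0,0],
    [0,0,0,0,0],
  ],
)

```text
time_s: 21.25
position: [0.549, 0.0076, 0.0498]
eef_rot: [[-0.999, 0.006, 0.037], [0.006, 1.0, -0.009], [-0.037, -0.009, -0.999]]
contact_force: [0.6, -1.2, 0.8]
width: 0.498
```

play_rows(
  targets=[
    [0.2,-0.1,0.6,0,0],
    [0.05,0,0.6,0,0],
    [0.05,0,0.6,0,0],
    [0,0,0.4,0,0],
    [0,0,0.2,0,0],
    [0,0,0.2,0,0],
    [0,0,0,0,0],
  ],
)

```text
time_s: 21.95
position: [0.5478, 0.0066, 0.0239]
eef_rot: [[-0.999, 0.006, 0.041], [0.006, 1.0, -0.01], [-0.041, -0.009, -0.999]]
contact_force: [-0.6, 1.1, -0.6]
width: 0.502
```

play_rows(
  targets=[
    [0,0,0.15,0,0],
    [0,0,0.05,0,0],
    [0,0,0,0,0.3],
    [0,0,0,0,0.5],
    [0,0,0,0,0.8],
    [0,0,0,0,0.8],
    [0,0,0,0,0.8],
    [0,0,0,0,0.8],
  ],
  newtons=40,
)

```text
time_s: 22.75
position: [0.5481, 0.0065, 0.0223]
eef_rot: [[-0.999, 0.006, 0.041], [0.006, 1.0, -0.01], [-0.041, -0.009, -0.999]]
contact_force: [0.1, -0.5, -0.3]
width: 0.284
```

play_rows(
  targets=[
    [0,0,-0.5,0,0.8],
    [0,0,-1,0,0.8],
    [0,0,-2,0,0.8],
    [0,0,-2,0,0.8],
    [0,0,0,0,0.8],
    [-1.4,2,0,0,0.8],
    [-1.4,2,0,0,0.8],
    [-1.4,2,0,0,0.8],
    [0,0,0,0,0.8],
  ],
)

```text
time_s: 23.65
position: [0.5888, 0.0683, 0.0822]
eef_rot: [[-0.999, 0.008, 0.041], [0.008, 1.0, -0.01], [-0.042, -0.009, -0.999]]
contact_force: [-0.2, 0.1, -1.8]
width: 0.276
```

play_rows(
  targets=[
    [0.2,-0.1,1.5,0,0.8],
    [0.05,0,1.5,0,0.8],
    [0,0,1,0,0.8],
    [0,0,0.5,0,0.8],
    [0,0,0,0,0.8],
  ],
)

```text
time_s: 24.15
position: [0.5865, 0.0657, 0.0342]
eef_rot: [[-0.999, 0.008, 0.039], [0.007, 1.0, -0.01], [-0.039, -0.01, -0.999]]
contact_force: [0.4, -0.2, -0.9]
width: 0.277
```

play_rows(
  targets=[
    [-0.1,0.1,0.4,0,0.8],
    [0,0,0.4,0,0.8],
    [0,0,0.2,0,0.8],
    [0,0,0.1,0,0.8],
    [0,0,0.1,0,0.8],
    [0,0,0,0,0.8],
  ],
)

```text
time_s: 24.75
position: [0.5888, 0.0662, 0.0228]
eef_rot: [[-0.999, 0.008, 0.042], [0.007, 1.0, -0.011], [-0.042, -0.01, -0.999]]
contact_force: [-0.4, 0.9, 0.3]
width: 0.276
```

play_rows(
  targets=[
    [0,0,0.07,0,0.8],
    [0,0,0,0,0.5],
    [0,0,0,0,0.3],
    [0,0,0,0,0],
    [0,0,0,0,0],
    [0,0,0,0,0],
    [0,0,-1,0,0],
    [0,0,-2,0,0],
    [0,0,-3,0,0],
    [0,0,-3,0,0],
    [2.8,0.7,0,0,0],
    [2.8,0.7,0,0,0],
    [2.8,0.7,0,0,0],
    [2.4,0.8,0,0,0],
    [0,0,0,7.5,0],
    [0,0,0,7.5,0],
    [0,0,0,7.5,0],
    [0,0,0,7.5,0],
    [0,0,0,0,0],
  ],
)

```text
time_s: 26.65
position: [0.4737, 0.0983, 0.1204]
eef_rot: [[-0.851, 0.523, 0.053], [0.523, 0.852, -0.011], [-0.051, 0.019, -0.999]]
contact_force: [0.8, 0.2, -0.3]
width: 0.498
```

```bash
python3 - <<'E'
from h import *
s,m=snap('wrist','w4.png'); print(s['position'])
for n,P in dict(blue_top=(.4749,.0976,.063),spare=(.4744,.0985,.017),red_top=(.4775,.0257,.046)).items(): print(n,proj(m,P))
E
```

```text
[0.47367374 0.09827744 0.12037128]
blue_top [[262.28597177 214.02359618]]
spare [[261.94184133 187.7926907 ]]
red_top [[181.07377257 253.7761578 ]]
```

View pics/w4.png

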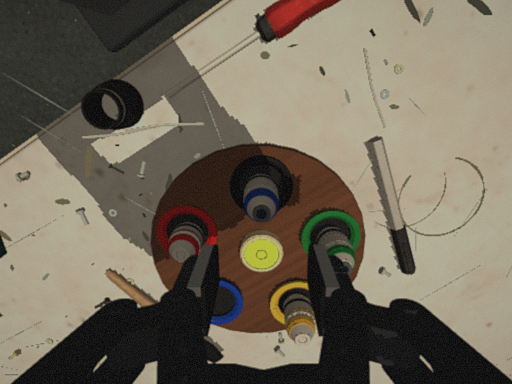

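play_rows(
  targets=[
    [0.1,-0.1,2,0,0],
    [0.1,-0.1,2,0,0],
    [0.1,0,2,0,0],
    [0,0,1,0,0],
    [0,0,0.5,0,0],
    [0,0,0,0,0],
  ],
)

```text
time_s: 27.3
position: [0.4761, 0.0971, 0.0456]
eef_rot: [[-0.862, 0.503, 0.059], [0.504, 0.864, -0.011], [-0.057, 0.02, -0.998]]
contact_force: [0.3, 0.7, -1.0]
width: 0.504
```

play_rows(
  targets=[
    [0.2,-0.1,0.5,0,0],
    [0,0,0.5,0,0],
    [0,0,0.5,0,0],
    [0,0,0.4,0,0],
    [0,0,0.2,0,0],
    [0,0,0.1,0,0],
    [0,0,0,0,0],
  ],
)

```text
time_s: 28.0
position: [0.4763, 0.097, 0.0235]
eef_rot: [[-0.863, 0.502, 0.063], [0.502, 0.865, -0.011], [-0.06, 0.022, -0.998]]
contact_force: [0.5, -0.4, 0.8]
width: 0.496
```

play_rows(
  targets=[
    [0.1,0,0.1,0,0],
    [0,0,0,0,0.3],
    [0,0,0,0,0.5],
    [0,0,0,0,0.8],
    [0,0,0,0,0.8],
    [0,0,0,0,0.8],
    [0,0,0,0,0.8],
  ],
  newtons=40,
)

```text
time_s: 28.7
position: [0.4756, 0.0975, 0.0229]
eef_rot: [[-0.863, 0.502, 0.064], [0.502, 0.865, -0.012], [-0.061, 0.022, -0.998]]
contact_force: [0.4, 0.7, -0.1]
width: 0.282
```

play_rows(
  targets=[
    [0,0,-0.5,0,0.8],
    [0,0,-1,0,0.8],
    [0,0,-2,0,0.8],
    [0,0,-3,0,0.8],
    [0,0,-3,0,0.8],
    [0,0,0,-7.5,0.8],
    [0,0,0,-7.5,0.8],
    [0,0,0,-7.5,0.8],
    [0,0,0,-7.5,0.8],
    [-1.8,-2.3,0,0,0.8],
    [-1.8,-2.3,0,0,0.8],
    [-1.8,-2.3,0,0,0.8],
    [-1.8,-2.3,0,0,0.8],
    [0,0,0,0,0.8],
  ],
)

```text
time_s: 30.1
position: [0.5437, 0.0059, 0.1385]
eef_rot: [[-0.997, -0.022, 0.071], [-0.023, 1.0, -0.012], [-0.071, -0.013, -0.997]]
contact_force: [0.2, 0.6, -0.7]
width: 0.277
```

play_rows(
  targets=[
    [0.1,0,2,0,0.8],
    [0.1,0,3,0,0.8],
    [0.1,0,2.5,0,0.8],
    [0,0,1.5,0,0.8],
    [0,0,0.5,0,0.8],
    [0,0,0,0,0.8],
  ],
)

```text
time_s: 30.7
position: [0.5467, 0.006, 0.0451]
eef_rot: [[-0.997, -0.022, 0.075], [-0.023, 1.0, -0.012], [-0.074, -0.014, -0.997]]
contact_force: [0.4, -0.1, -0.1]
width: 0.284
```

play_rows(
  targets=[
    [0,0,0.6,0,0.8],
    [0,0,0.5,0,0.8],
    [0,0,0.4,0,0.8],
    [0,0,0.3,0,0.8],
    [0,0,0.2,0,0.8],
    [0,0,0,0,0.8],
  ],
)

```text
time_s: 31.3
position: [0.5493, 0.006, 0.0265]
eef_rot: [[-0.997, -0.022, 0.079], [-0.023, 1.0, -0.013], [-0.079, -0.014, -0.997]]
contact_force: [0.5, -0.5, -0.8]
width: 0.281
```

```bash
python3 - <<'E'
from h import *
snap('side','s4.png',(210,130,370,280),4)
E
```

```text
(no output)
```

View pics/s4.png

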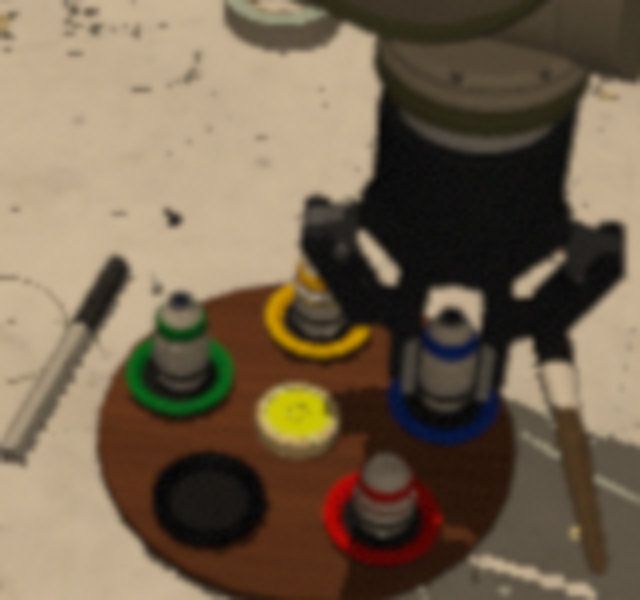

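play_rows(
  targets=[
    [0.05,0,0.15,0,0.8],
    [0,0,0.12,0,0.8],
    [0,0,0.08,0,0.8],
    [0,0,0.05,0,0.8],
    [0,0,0,0,0.8],
  ],
)

```text
time_s: 31.85
position: [0.5494, 0.0059, 0.0231]
eef_rot: [[-0.997, -0.022, 0.08], [-0.023, 1.0, -0.013], [-0.08, -0.015, -0.997]]
contact_force: [-1.1, 0.5, 0.6]
width: 0.28
```

play_rows(
  targets=[
    [0,0,0,0,0.5],
    [0,0,0,0,0.3],
    [0,0,0,0,0],
    [0,0,0,0,0],
    [0,0,0,0,0],
    [0,0,-1,0,0],
    [0,0,-2,0,0],
    [0,0,-3,0,0],
    [0,0,-3,0,0],
    [0,0,-3,0,0],
    [0,0,-3,0,0],
    [2,4,0,0,0],
    [2,4,0,0,0],
    [2,4,0,0,0],
    [1,4,0,0,0],
    [0,4,0,0,0],
    [0,4,0,0,0],
    [0,4,0,0,0],
    [0,0,0,0,0],
    [0,0,0,0,0],
  ],
)

```text
time_s: 33.85
position: [0.4574, 0.2957, 0.1798]
eef_rot: [[-0.996, -0.019, 0.093], [-0.02, 1.0, -0.012], [-0.093, -0.014, -0.996]]
contact_force: [0.3, -0.3, 0.4]
width: 0.502
```

```bash
python3 - <<'E'
from h import *
snap('top','t5.png',(235,165,340,265),6)
snap('side','s5.png',(225,175,345,285),5)
E
```

```text
(no output)
```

View pics/t5.png

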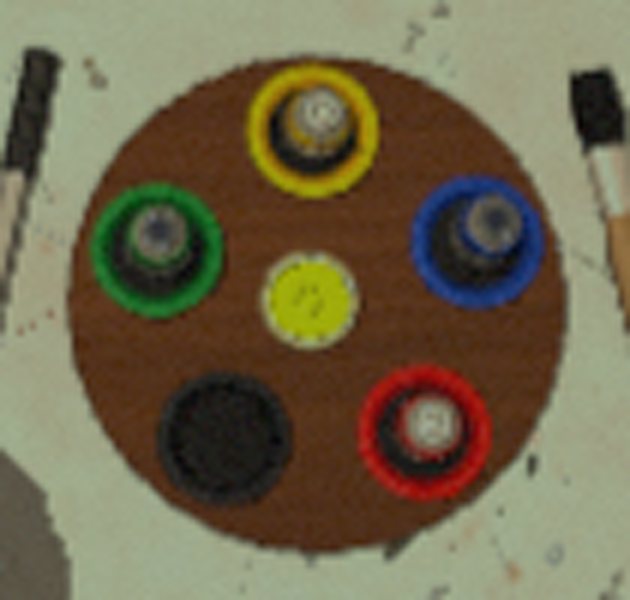

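View pics/s5.png

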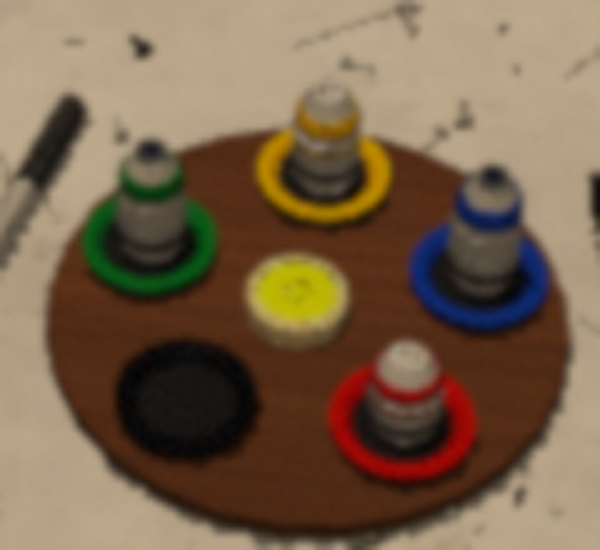

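```bash
python3 - <<'E'
from h import *
m=vision.camera_model('top')
w=dict(yellow=(.588,.0669),blue=(.5477,.0062),red=(.4775,.0257),green=(.5427,.124))
for n,u,z in [('blue',(494,222),.063),('red',(432,425),.046),('green',(158,231),.060),('yellow',(321,113),.057)]:
    print(n,((ray(m,np.array(u)/6+[235,165]-.4,z)[0]-w[n])*1e3).round(1))
E
```

```text
blue [ 1.1 -0. ]
red [1.2 0.6]
green [ 1.7 -0.3]
yellow [-0.3 -0.5]
```

All four are within 2 mm of their well centres, against 7.5 mm of slack, and stand upright. The level sits at the same pixels as at the start, so I'm handing the job in.

```bash
python3 -c "
from rig import r
print(r.finish_job())"
```

```text
the job is handed in; nothing more can be done
None
```

All four objectives now stand in the wells of their own colour, and the job is handed in after about 34 s of robot time. It took five moves: blue was parked in the spare well, then red, green and yellow each went to their own well, and blue last.

**Seating:** The final top and side pictures show all four upright, with the spare well empty. The top of each objective measures within 2 mm of its well's centre (blue 1.1, red 1.3, green 1.7, yellow 0.6 mm), where about 7.5 mm of slack is available. I judged full seating from the pictures and the release heights; those were within about 1 mm of the grasp heights.

**Bubble level:** It shows at the same pixels as at the start, so it was not moved.

**What disagreed:**
- The tool's tilt drifted during the job to about 5° by the end. That was harmless, because each objective was gripped and released at nearly the same tilt.
- The first side-camera estimates of the objective tops were off by 2 to 8 mm in x. I relied on the top camera, with the wrist camera as a check.

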